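Nest the exhibit trays on the hanger

ROBOT

A 6-joint arm with a two-finger parallel gripper is mounted at the origin on the work surface. World frame = base frame: x ahead of the robot, y to its left, z up, the work surface at z = 0. Lengths are in m, angles in degrees, forces in N, time in s.
With the tool pointing down it reaches from about 0.375 to 0.9 m from the base axis. Payload 3.1 kg.
Tool frame: the origin (TCP) lies at the very end of the fingers, on their centre line; the grasp point (between the pads) lies grip_point_offset behind it (grip_point_offset is the distance from the TCP to the grasp point, in m); z points along the fingers, y is the line along which they close (so a half turn about z gives the same grasp; the last joint's range is limited). The gripper opens to 87 mm and grips with 3 to 60 N. Pads are 19 mm wide; open, the fingers measure 117 mm over their backs; the gripper's body (75 mm by 190 mm) begins 51 mm behind the grasp point.
Start: joints at [66.434, 30.224, 82.088, -0, 67.689, -10.227], TCP at [0.144, 0.608, 0.223] pointing down, gripper open.
Joint ranges: [-176.69, 176.69], [-43.24, 126.21], [12.49, 139.97], [-82, 262], [0, 151.66], [-163.58, 163.58]. Speed limits (degrees/s): [159.86, 159.86, 180, 180, 180, 180].

INTERFACE

Orientations are given as a 3x3 rotation matrix whose columns are the frame's x, y, z axes.
In Python, from rig import * gives the robot as it stands.
- The arm moves only by the tool move_arm, never from a script. Its argument "increments" is a list of rows, each a list of 3 entries, a list of its own where there are three numbers: the shift along the tool's x, y, z in units of 30 mm (1.0 is 30 mm), then the turn, a rotation vector about the tool's x, y, z in units of 120 degrees (1.0 is 120 degrees), then the closure, from 0 (fully open) to 1 (shut). A call has 1 to 20 rows; each row shifts and turns the commanded pose from where the row before left it, along the tool's axes as they then stand; what a row does not reach is not made up. A row lasts 1/12 s, in which the tool goes at most 41.7 mm and 7.16 degrees, less where a joint would pass 70% of its speed; a pose out of reach is approached as far as the arm can. A call with a number of a shift or a turn outside -1 to 1 is refused whole. A call with a gripper value outside its range is refused whole. The fingers move at their own pace and stop on an object; the grip force is fixed at half the most. Time passes only in rows, so rows that do not move let the fingers close. It gives the time, the measured TCP pose, the force, the opening and the grip force at its end, in the units of the state.
- read_state(): the state, without advancing time (a new reading comes with each control period).
- capture(name): name is "scene" or "top"; returns a dict with "img" (384x512x3 uint8, red, green, blue), "mtx" (3x3 intrinsics, pixels), "eye" and "rotation" of the camera in the world. Camera axes: x right, y down, z forward; pixel columns grow to the right and rows downward; lengths in m; the calibration is good to about 2 mm. A picture is of the moment at which its call begins. There is no depth.
- hand_in(): hands the job in; it is judged then, once.
Trained networks look in a picture, given as the dict that the camera call returned (one of the last four; its "shot" number tells which), for a name from the list of things; names that differ only in an ending like _2 or _b are one class to them, and where a whole thing is asked for, a point or a joint stands for the part that bears it (a point fixed in the world has none). Each returns a list of dicts, best first, with "confidence" (0 to 1); they miss things now and then, are a little off and sometimes report something else, mostly with a low value. They report only what shows in the picture. A call takes as long as a camera call. They do not tell look-alikes from the thing itself.
- search_frame(picture, label): "extent" ([left, top, right, bottom] as shares, 0 to 1, of the picture: columns of its width, rows of its height, round what is visible of it).
- pinpoint(picture, label): "xy" ([column, row] as shares, 0 to 1, of the picture: columns of its width, rows of its height: a listed point, or the origin of a listed thing).
The state is a dict: "time_s": time; "joint_positions": joint angles; "qvel": joint speeds; "tau": joint torques, N m; "position": TCP position; "tcp_rot": TCP orientation; "force": force on the tool from outside, world axes, zero at the start; "moment": the same for the moment, N m; "opening": opening from 0.0 (shut) to 1.0 (fully open); "grasp_force": force on a finger pad.
Only numpy, scipy, OpenCV 4.12 (cv2) and the standard library are available. Lean on these libraries where they do the work, as an engineer would, in place of code of your own. Each camera call takes 0.05 s, during which the arm holds its last target. There are 200 camera calls.

TASK

The large exhibit tray already hangs on the hanger's tongue: slide it back with a gentle push until it is felt to meet the stop pad. Then hang the medium tray and after it the small one from the desk rack, pushing each in its turn gently back along the tongue into the tray before it until the tabs are felt to meet. Leave the three hanging straight and nested close together, and do not disturb the mouse, the mug or the loupe.

Things in the scene. Friction and masses are not known exactly. Their poses are not given: they have to be found in the camera images.
- hanger: white post on a 12 mm base plate that carries a flat, level, slippery aluminium tongue pointing in +y, 40 mm wide (x), 10 mm thick, top 215 mm above the table, 130 mm long from post to lip. Trays hang with the slot's upper edge resting on the tongue's top. Origin at table height, 70 mm in -y of the lip's inner face. Fixed in a run; place and yaw vary.
- tongue (a point): on the tongue's top, on its centre line, at the inner face of the lip: a 5 mm thick lip across the free end that stands 4 mm above the top. The tongue runs from here 130 mm in -y to the post. Axes: x across, y towards the free end, z up.
- stop: stop holder at the tongue's root; origin on the tongue's top 130 mm in -y of the lip. It carries a black rubber pad (70 mm wide, 40 mm below to 30 mm above the tongue's top) clamped at a depth that differs each run and is not reported: front face 10 to 35 mm in +y of this origin, backed by a spring of 1.5 N per mm, up to 12 mm. Find it by touch.
- large_tab (a point): grip point of the large tray: on the tab's mid-plane and centre line, 20 mm below the tab's top, 30 mm above the slot's upper edge, 192 mm above the tray's underside. Pinch the 14 mm thick tab here from above, jaws closing along y; the tab is too wide to take across x. A low push keeps a hung tray upright. Axes: x across the tray, y out of its open side, z up.
- medium_tab (a point): grip point of the medium tray: on the tab's mid-plane and centre line, 20 mm below the tab's top, 30 mm above the slot's upper edge, 180 mm above the tray's underside. Pinch the 14 mm thick tab here from above, jaws closing along y; the tab is too wide to take across x. A low push keeps a hung tray upright. Axes: x across the tray, y out of its open side, z up.
- small_tab (a point): grip point of the small tray: on the tab's mid-plane and centre line, 20 mm below the tab's top, 30 mm above the slot's upper edge, 168 mm above the tray's underside. Pinch the 14 mm thick tab here from above, jaws closing along y; the tab is too wide to take across x. A low push keeps a hung tray upright. Axes: x across the tray, y out of its open side, z up.
- large: large tray (about 170 g), grey plastic, hung on end: pan 150 mm wide (x), 130 mm high, back towards -y, open side +y; 4 mm side and bottom walls reach from 7 mm behind to 18 mm before the tab's mid-plane. Tab on top: 80 wide (x), 14 thick (y), 82 high, with a slot 48 wide x 24 high along y, its upper edge 162 mm above the underside. Origin: underside, below the tab's mid-plane.
- medium: medium tray (about 140 g), grey plastic, hung on end: pan 132 mm wide (x), 118 mm high, back towards -y, open side +y; 4 mm side and bottom walls reach from 7 mm behind to 18 mm before the tab's mid-plane. Tab on top: 80 wide (x), 14 thick (y), 82 high, with a slot 48 wide x 24 high along y, its upper edge 150 mm above the underside. Origin: underside, below the tab's mid-plane.
- small: small tray (about 110 g), grey plastic, hung on end: pan 114 mm wide (x), 106 mm high, back towards -y, open side +y; 4 mm side and bottom walls reach from 7 mm behind to 18 mm before the tab's mid-plane. Tab on top: 80 wide (x), 14 thick (y), 82 high, with a slot 48 wide x 24 high along y, its upper edge 138 mm above the underside. Origin: underside, below the tab's mid-plane.
- rack: desk rack: white base 180 x 200 mm, 10 mm thick, aluminium fins up to 40 mm above the table; origin at table height. The medium and small trays stand on the base in the two outer of three compartments 65 mm apart in y, loose between fins 33 mm apart, open side to the rack's +y; which is where varies. Nested trays touch tab to tab, 14 mm between mid-planes.
- mouse: black computer mouse, 105 x 60 x 34 mm, bystander
- mug: white mug, 90 mm high, bystander
- loupe: black stand loupe, 60 mm across, 70 mm high, bystander
Things that resemble listed ones, but are neither listed nor needed, are in the scene too. Leave any purple look-alike of the large alone. Leave any brown look-alike of the small alone.

How it is judged (in metres and radians):
On the way, in this order (a step that is already met when the one before it is completed fails the run):
1. the large tray hangs on the tongue and has been pressed against the stop pad (over 1.5 N) (z of large_tab in the frame of tongue between 0.022 and 0.038 m and x of large_tab in the frame of tongue between -0.012 and 0.012 m and y of large_tab in the frame of tongue between -0.14 and -0.002 m and angle between large_tab's own z axis and vertical below 0.15 rad and contact force between large and stop above 1.5 N), for 0.05 s.
2. the medium tray hangs in front of it and has been pressed home into it (over 1.5 N) (z of large_tab in the frame of tongue between 0.022 and 0.038 m and x of large_tab in the frame of tongue between -0.012 and 0.012 m and y of large_tab in the frame of tongue between -0.14 and -0.002 m and angle between each of large_tab, medium_tab's own z axis and vertical below 0.15 rad and z of medium_tab in the frame of tongue between 0.022 and 0.038 m and x of medium_tab in the frame of tongue between -0.012 and 0.012 m and y of medium_tab in the frame of tongue between -0.14 and -0.002 m and y of medium_tab in the frame of large_tab between 0.01 and 0.0175 m and contact force between medium and large above 1.5 N), for 0.05 s.
3. the small tray hangs in front of the medium one and has been pressed home into it (over 1.5 N) (z of medium_tab in the frame of tongue between 0.022 and 0.038 m and x of medium_tab in the frame of tongue between -0.012 and 0.012 m and y of medium_tab in the frame of tongue between -0.14 and -0.002 m and angle between each of medium_tab, small_tab's own z axis and vertical below 0.15 rad and z of small_tab in the frame of tongue between 0.022 and 0.038 m and x of small_tab in the frame of tongue between -0.012 and 0.012 m and y of small_tab in the frame of tongue between -0.14 and -0.002 m and y of small_tab in the frame of medium_tab between 0.01 and 0.0175 m and contact force between small and medium above 1.5 N), for 0.05 s.
At the end, for the whole second after the job is handed in: all three trays hang at rest on the tongue, slot edge on it within 8 mm, centred within 12 mm, upright within 0.15 rad, the medium tab 10 to 17.5 mm in front of the large one and the small tab 10 to 17.5 mm in front of the medium one (14 mm is touching) (z of large_tab in the frame of tongue between 0.022 and 0.038 m and x of large_tab in the frame of tongue between -0.012 and 0.012 m and y of large_tab in the frame of tongue between -0.14 and -0.002 m and angle between each of large_tab, medium_tab, small_tab's own z axis and vertical below 0.15 rad and linear speed of each of large, medium, small below 0.02 m/s and z of medium_tab in the frame of tongue between 0.022 and 0.038 m and x of medium_tab in the frame of tongue between -0.012 and 0.012 m and y of medium_tab in the frame of tongue between -0.14 and -0.002 m and z of small_tab in the frame of tongue between 0.022 and 0.038 m and x of small_tab in the frame of tongue between -0.012 and 0.012 m and y of small_tab in the frame of tongue between -0.14 and -0.002 m and y of medium_tab in the frame of large_tab between 0.01 and 0.0175 m and y of small_tab in the frame of medium_tab between 0.01 and 0.0175 m).
It fails at once if the large tray is rammed against the stop pad with more than 30 N (contact force between large and stop above 30 N).
It fails at once if the mouse is moved more than 30 mm (distance of mouse from where it was at the start of the episode above 0.03 m).
It fails at once if the mug is moved more than 30 mm (distance of mug from where it was at the start of the episode above 0.03 m).
It fails at once if the loupe is moved more than 30 mm (distance of loupe from where it was at the start of the episode above 0.03 m).
It also fails if it takes over 72 s, if anything falls off the work surface, if the arm or the gripper's body presses on something with over 40 N, if the wrist force passes 120 N, or if a joint passes its speed limit or range.

## Working session

There is one attempt and no reset: what is moved stays moved. The work goes in short steps, Python scripts to look and compute and a tool call to move; the robot and the scene stay as the last step left them, time stands still between calls to the robot, and variables do not carry over. Pictures are saved under pics/ and viewed, at most 10 in all, crops included, and the job is handed in when it is done.

Besides the shell and the picture viewer there is one more tool, called by a JSON object that holds its "name" and its "arguments". move_arm: Moves the arm, as the interface text tells. Its arguments: {"type":"object","properties":{"increments":{"type":"array"}},"required":["increments"]}

```bash
mkdir -p pics
cat > h.py <<'E'
from rig import *
import numpy as np, cv2
def ray(c,uv):
    d=c["rotation"]@np.linalg.inv(c["mtx"])@np.array([uv[0],uv[1],1.]); return np.array(c["eye"]),d
def atz(c,uv,z):
    e,d=ray(c,uv); return e+d*(z-e[2])/d[2]
def tri(rs):
    A=np.zeros((3,3));b=np.zeros(3)
    for e,d in rs:
        d=d/np.linalg.norm(d);P=np.eye(3)-np.outer(d,d);A+=P;b+=P@e
    return np.linalg.solve(A,b)
def proj(c,p):
    q=c["mtx"]@(np.array(c["rotation"]).T@(np.array(p)-c["eye"])); return q[:2]/q[2]
E
python3 - <<'E'
from h import *
cs={n:capture(n) for n in("scene","top")}
for n,c in cs.items():
    cv2.imwrite(f"pics/{n}0.png",cv2.resize(c["img"][:,:,::-1],(800,600),interpolation=cv2.INTER_CUBIC))
    print(n,np.round(c["eye"],3),np.round(c["rotation"],3).tolist(),c["mtx"][0][0])
    for l in ["hanger","tongue","stop","large_tab","medium_tab","small_tab","large","medium","small","rack","mouse","mug","loupe"]:
        print(l,[(np.round(np.array(r["xy"])*[512,384],1).tolist(),round(r["confidence"],2)) for r in pinpoint(c,l)[:4]])
s=read_state();print(s)
E
```

```text
scene [1.309 0.329 0.988] [[-0.367, 0.651, -0.664], [0.93, 0.269, -0.249], [0.016, -0.709, -0.705]] 396.90464242661614
hanger [([175.3, 205.5], 0.73)]
tongue [([187.4, 164.8], 0.62)]
stop [([148.4, 149.4], 0.75)]
large_tab [([172.1, 149.7], 0.77), ([102.2, 198.3], 0.76), ([198.0, 130.3], 0.58), ([319.0, 184.9], 0.18)]
medium_tab [([318.1, 187.3], 0.6)]
small_tab [([318.9, 226.8], 0.94), ([393.5, 237.0], 0.64)]
large [([178.6, 198.7], 0.89), ([204.2, 170.4], 0.87), ([119.1, 240.4], 0.64)]
medium [([314.5, 231.1], 0.71)]
small [([377.3, 278.5], 0.97), ([221.1, 269.1], 0.63), ([310.5, 259.2], 0.55)]
rack [([313.0, 245.1], 0.63)]
mouse [([216.7, 268.4], 0.73)]
mug [([285.9, 295.1], 0.78), ([312.5, 250.6], 0.7)]
loupe [([163.8, 245.6], 0.95)]
top [0.388 0.018 1.122] [[0.021, -0.988, 0.152], [-1.0, -0.019, 0.018], [-0.015, -0.153, -0.988]] 367.33899840693624
hanger [([350.4, 184.9], 0.92), ([398.5, 174.8], 0.2)]
tongue [([344.0, 173.2], 0.63)]
stop [([396.5, 174.0], 0.96)]
large_tab [([400.6, 99.1], 0.96), ([366.7, 170.4], 0.94), ([366.9, 254.1], 0.84)]
medium_tab [([188.0, 204.9], 0.6)]
s
[... 484 characters left out ...]
  1.08276184e-03,
        6.76895270e+01, -1.02269263e+01]), 'qvel': array([-0.0023529 ,  0.01507144,  0.03439536, -0.13780062,  0.0039535 ,
       -0.03758958]), 'tau': array([-3.76381831e-05, -4.40010631e+01, -1.76980233e+01,  6.33467152e-02,
        5.04097855e-02, -2.87649209e-05]), 'position': array([0.14413831, 0.6081287 , 0.22253216]), 'tcp_rot': array([[-9.73024031e-01,  2.30703782e-01, -3.09353516e-05],
       [ 2.30703783e-01,  9.73024030e-01, -2.71955028e-05],
       [ 2.38267352e-05, -3.35987804e-05, -9.99999999e-01]]), 'force': array([0.34211886, 1.09822408, 0.15617524]), 'moment': array([-0.0277082 ,  0.02175004, -0.00176789]), 'grasp_force': 0.0, 'opening': 0.9982483306341641}
```

View pics/scene0.png

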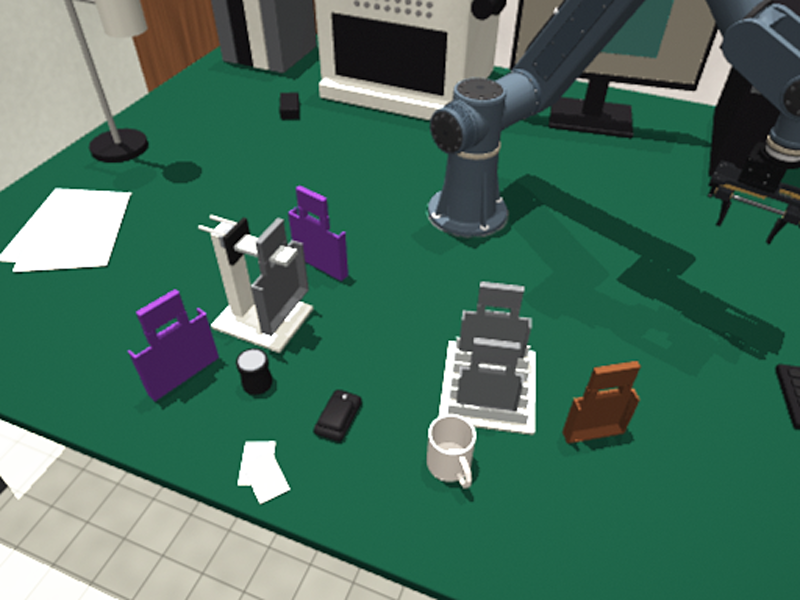

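View pics/top0.png

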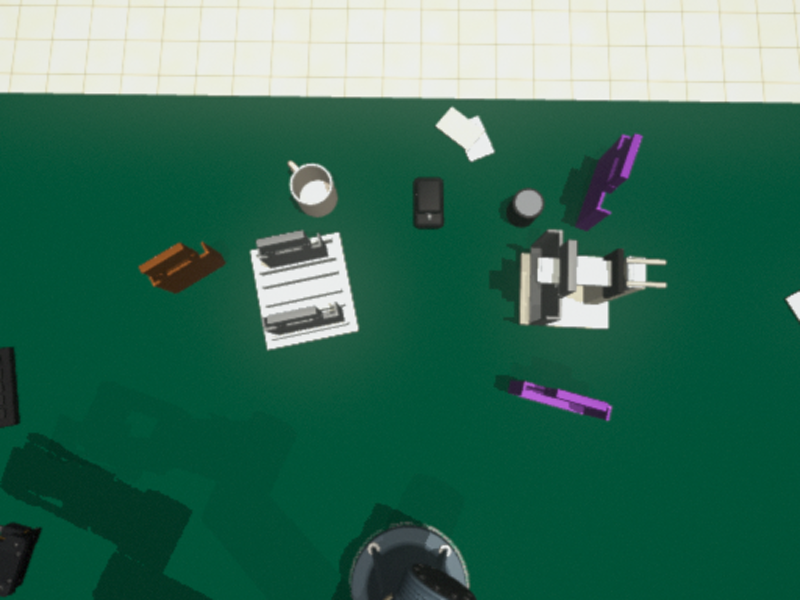

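Run:
```python
from h import *
s=capture("scene");t=capture("top")
T=lambda a,b:np.round(tri([ray(s,a),ray(t,b)]),4)
print("tongue",T([187.4,164.8],[344,173.2]), atz(s,[187.4,164.8],.215),atz(t,[344,173.2],.215))
print("stop",T([148.4,149.4],[396.5,174]), atz(s,[148.4,149.4],.215),atz(t,[396.5,174],.215))
print("hanger",atz(s,[175.3,205.5],0),atz(t,[350.4,184.9],0))
for a in ([172.1,149.7],[102.2,198.3],[198,130.3]): print("L",a,atz(s,a,.245))
for b in ([400.6,99.1],[366.7,170.4],[366.9,254.1]): print("Lt",b,atz(t,b,.245))
print("med",T([318.1,187.3],[188,204.9]),atz(s,[318.1,187.3],.19),atz(t,[188,204.9],.19))
print("sm1",T([318.9,226.8],[179.2,154]),atz(s,[318.9,226.8],.178),atz(t,[179.2,154],.178))
print("sm2",atz(s,[393.5,237],.178),atz(t,[107.3,164],.178))
print("rack",atz(s,[313,245.1],0),atz(t,[197.5,187.1],0))
for l,b in (("mouse",[273.9,133.7]),("mug",[201.9,126.2]),("loupe",[331,134.2])): print(l,atz(t,b,0))
```

```text
tongue [ 0.5483 -0.1946  0.2094] [ 0.55365522 -0.18903749  0.215     ] [ 0.54798778 -0.19493615  0.215     ]
stop [ 0.5472 -0.3228  0.2263] [ 0.53582224 -0.33498387  0.215     ] [ 0.5484084 -0.3251205  0.215    ]
hanger [ 0.54579157 -0.2677523   0.        ] [ 0.54986821 -0.26444934  0.        ]
L [172.1, 149.7] [ 0.54010615 -0.24401887  0.245     ]
L [102.2, 198.3] [ 0.7846637 -0.3075645  0.245    ]
L [198, 130.3] [ 0.42432381 -0.21908479  0.245     ]
Lt [400.6, 99.1] [ 0.73226712 -0.33115173  0.245     ]
Lt [366.7, 170.4] [ 0.55057237 -0.24259275  0.245     ]
Lt [366.9, 254.1] [ 0.35213593 -0.23786117  0.245     ]
med [0.4644 0.1942 0.1845] [0.4718094  0.19188188 0.19      ] [0.46297794 0.19652763 0.19      ]
sm1 [0.5993 0.2313 0.17  ] [0.60590946 0.233156   0.178     ] [0.59782015 0.22854022 0.178     ]
sm2 [0.56526708 0.42430671 0.178     ] [0.56748133 0.4171943  0.178     ]
rack [0.53097096 0.21516406 0.        ] [0.53394206 0.20604627 0.        ]
mouse [ 0.70815771 -0.02767929  0.        ]
mug [0.72880404 0.20062764 0.        ]
loupe [ 0.70958791 -0.20689721  0.        ]
```

The scene view shows the hanger at (265,290), with its tongue pointing right and the grey large tray on it. Purple look-alikes are at (175,345) and (320,235). The rack is at (490,385) with the two grey trays: the larger in the far compartment, the smaller in the near one. The brown look-alike is at (600,400). The top view agrees: rack (305,290), hanger (570,280).

```bash
cat >> h.py <<'E'
def Rz(a): a=np.radians(a);return np.array([[np.cos(a),-np.sin(a),0],[np.sin(a),np.cos(a),0],[0,0,1]])
def box(img,c,o,yaw,lo,hi,col,k=1,off=(0,0)):
    P=[np.array(o)+Rz(yaw)@np.array([(lo,hi)[i&1][0],(lo,hi)[i>>1&1][1],(lo,hi)[i>>2&1][2]]) for i in range(8)]
    q=[tuple(int(v) for v in (proj(c,p)-off+.5)*k) for p in P]
    for i in range(8):
        for b in(1,2,4):
            if not i&b: cv2.line(img,q[i],q[i|b],col,1)
def crop(c,x0,y0,w,h,k): return cv2.resize(np.ascontiguousarray(c["img"][y0:y0+h,x0:x0+w,::-1]),None,fx=k,fy=k,interpolation=cv2.INTER_CUBIC)
def tray(img,c,g,yaw,kind,col,k,off):
    H={'l':.192,'m':.180,'s':.168}[kind];W={'l':.075,'m':.066,'s':.057}[kind];h={'l':.13,'m':.118,'s':.106}[kind]
    box(img,c,g,yaw,(-.04,-.007,.02-.082),(.04,.007,.02),col,k,off)
    box(img,c,g,yaw,(-W,-.007,-H),(W,.018,-H+h),col,k,off)
E
python3 - <<'E'
from h import *
s=capture("scene");t=capture("top")
im=t["img"].astype(int)
m=((im.min(2)>130)&(im.max(2)-im.min(2)<40)).astype(np.uint8)
for nm,(x0,y0,x1,y1),z in (("rack",(150,140,240,230),.01),("hang",(325,150,395,215),.012)):
    mm=np.zeros_like(m);mm[y0:y1,x0:x1]=m[y0:y1,x0:x1]
    n,lab,st,_=cv2.connectedComponentsWithStats(mm); 
    vv,uu=np.nonzero(mm)
    P=np.array([atz(t,(u,v),z)[:2] for u,v in zip(uu,vv)],np.float32)
    print(nm,cv2.minAreaRect(P))
canvas=np.zeros((600,800,3),np.uint8)
for i,(c,x0,y0) in enumerate(((t,150,140),(t,325,135),(s,270,170),(s,130,115))):
    k=4;w=h=(100,75)
    a=crop(c,x0,y0,100,75 if False else 75,4)
    canvas[(i//2)*300:(i//2)*300+300,(i%2)*400:(i%2)*400+400]=a
cv2.imwrite("pics/c1.png",canvas)
E
```

```text
rack ((0.5473508238792419, 0.2178453952074051), (0.21849067509174347, 0.17993351817131042), 13.054774284362793)
hang ((0.5669304728507996, -0.2955535054206848), (0.17211604118347168, 0.18030767142772675), 87.95233154296875)
```

View pics/c1.png

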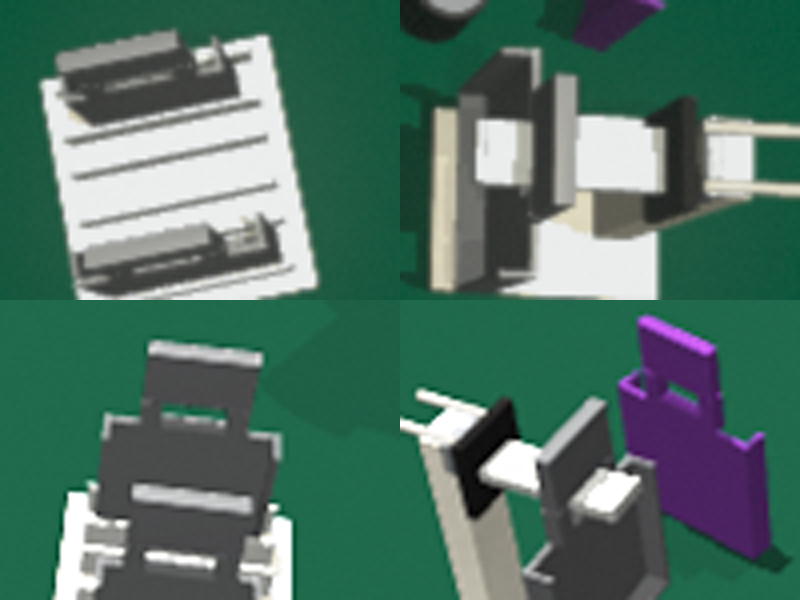

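The crops show both rack trays with flat backs towards the scene camera (+x), so rack +y points to about world -x, turned about 10°. The tab tops are the light grey bands at crop (120,55), (150,245) and (565,145). Next I'll fit those tab tops.

```bash
cat >> h.py <<'E'
def tabtop(c,uv,z,r=22,lo=95,hi=185):
    im=c["img"].astype(int)
    m=((im.min(2)>lo)&(im.max(2)<hi)&(im.max(2)-im.min(2)<22)).astype(np.uint8)
    n,lab,st,ce=cv2.connectedComponentsWithStats(m,connectivity=4)
    b=None
    for i in range(1,n):
        if st[i,4]>40 and np.hypot(*(ce[i]-uv))<r and (b is None or st[i,4]>st[b,4]): b=i
    if b is None: return None
    vv,uu=np.nonzero(lab==b)
    P=np.array([atz(c,(u,v),z)[:2] for u,v in zip(uu,vv)],np.float32)
    return st[b,4],cv2.minAreaRect(P)
E
python3 - <<'E'
from h import *
s=capture("scene");t=capture("top")
for nm,uv,ts,z in (("s",(180,154),(318,224),.198),("m",(187,202),(312,183),.21),("l",(366,170),(170,145),.265)):
    print(nm,tabtop(t,uv,z),tabtop(s,ts,z))
print([atz(t,(150+x/4-.4,140+y/4-.4),.01)[:2].round(4) for x,y in ((42,82),(270,35),(318,287),(75,298))])
canvas=np.zeros((600,800,3),np.uint8)
for i,(c,x0,y0) in enumerate(((t,150,140),(t,325,135),(s,270,170),(s,130,115))):
    a=crop(c,x0,y0,100,75,4);o=(x0,y0)
    tray(a,c,(.467,.195,.19),100.5,'m',(0,255,255),4,o);tray(a,c,(.601,.2295,.178),100.5+0,'s',(0,255,0),4,o)
    tray(a,c,(.5495,-.243,.245),0,'l',(0,255,255),4,o)
    box(a,c,(.549,-.195,.215),0,(-.02,-.13,-.01),(.02,0.005,0),(0,0,255),4,o)
    box(a,c,(.533,.207,0),100.5,(-.09,-.1,0),(.09,.1,.01),(0,0,255),4,o)
    canvas[(i//2)*300:(i//2)*300+300,(i%2)*400:(i%2)*400+400]=a
cv2.imwrite("pics/c2.png",canvas)
E
```

```text
s (np.int32(151), ((0.5977907776832581, 0.22511999309062958), (0.013050070032477379, 0.07882998883724213), 12.640013694763184)) (np.int32(76), ((0.5987864136695862, 0.2259187251329422), (0.01687156781554222, 0.07998573035001755), 12.79572868347168))
m (np.int32(211), ((0.4641057848930359, 0.19870953261852264), (0.027093298733234406, 0.09099341183900833), 12.522306442260742)) None
l (np.int32(245), ((0.5327012538909912, -0.24467772245407104), (0.10450775176286697, 0.052183542400598526), 33.08610916137695)) None
[array([0.6148, 0.3244]), array([0.6553, 0.1486]), array([0.4605, 0.1053]), array([0.4484, 0.2893])]
```

View pics/c2.png

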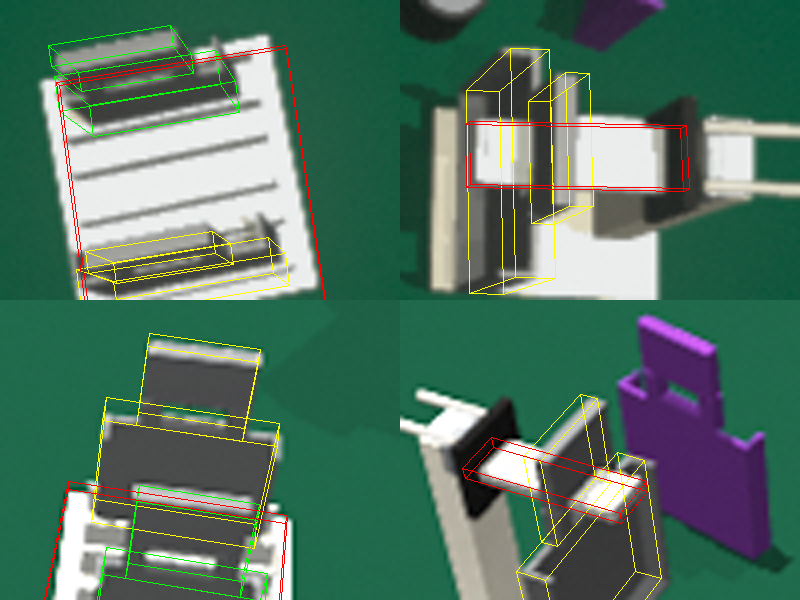

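Both images put the rack's open sides towards +x: the nubs at (105,425) run towards the camera, and the tab spacing fits. So rack yaw is about -77.4°. I'll start by raising the arm and turning the gripper so its jaws lie along x, ready to straddle the tongue.

{"name": "move_arm", "arguments": {"increments": [[[0, 0, -0.6], [0, 0, 0.058], 0], [[0, 0, -0.6], [0, 0, 0.058], 0], [[0, 0, -0.6], [0, 0, 0.058], 0], [[0, 0, -0.6], [0, 0, 0.058], 0], [[0, 0, -0.6], [0, 0, 0.058], 0], [[0, 0, -0.6], [0, 0, 0.058], 0], [[0, 0, -0.6], [0, 0, 0.058], 0], [[0, 0, -0.6], [0, 0, 0.058], 0], [[0, 0, -0.6], [0, 0, 0.058], 0], [[0, 0, -0.6], [0, 0, 0.058], 0], [[0, 0, 0], [0, 0, 0.058], 0]]}}

```text
time_s: 2.62
position: [0.1447, 0.6097, 0.4072]
tcp_rot: [[0.004, 1.0, 0.003], [1.0, -0.004, 0.008], [0.008, 0.003, -1.0]]
force: [0.2, -0.3, 0.9]
opening: 1.001
grasp_force: 0.0
```

Run:
```python
from h import *
import rig; print(rig.grip_point_offset)
st=read_state();print(st["position"].round(4),st["tcp_rot"].round(3).tolist(),st["joint_positions"].round(1),st["time_s"])
s=capture("scene");t=capture("top")
# tongue edges in top image between tab and pad: columns 371..390
im=t["img"].astype(float).mean(2)
def edges(cols,r0,r1,th):
    U=[];L=[]
    for u in cols:
        col=im[r0:r1,u];w=np.nonzero(col>th)[0]
        a,b=w[0],w[-1]
        U.append((u,r0+a-(col[a]-th)/(col[a]-col[a-1])));L.append((u,r0+b+(col[b]-th)/(col[b]-col[b+1])))
    return U,L
for cols in (range(371,388),range(346,356)):
    U,L=edges(cols,158,186,150)
    mid=[atz(t,(u,(a+b)/2),.215)[:2] for (u,a),(_,b) in zip(U,L)]
    w=[atz(t,(u,a),.215)[0]-atz(t,(u,b),.215)[0] for (u,a),(_,b) in zip(U,L)]
    m=np.array(mid);print(np.round(w,4)[::3]);print(m[::3].round(4).tolist());print(np.degrees(np.polyfit(m[:,1],m[:,0],1)[0]))
canvas=np.zeros((600,800,3),np.uint8)
for i,(c,x0,y0) in enumerate(((t,150,140),(t,325,135),(s,270,170),(s,130,115))):
    a=crop(c,x0,y0,100,75,4);o=(x0,y0)
    tray(a,c,(.465,.1965,.19),-77.4,'m',(0,255,255),4,o);tray(a,c,(.598,.2255,.178),-77.4,'s',(0,255,0),4,o)
    tray(a,c,(.549,-.237,.245),-1,'l',(0,255,255),4,o)
    box(a,c,(.549,-.198,.215),-1,(-.02,-.13,-.01),(.02,0.005,0),(0,0,255),4,o)
    box(a,c,(.549,-.198,.215),-1,(-.02,0,0),(.02,0.005,0.004),(255,0,255),4,o)
    box(a,c,(.5377,.2149,0),-77.4,(-.09,-.1,0),(.09,.1,.01),(0,0,255),4,o)
    canvas[(i//2)*300:(i//2)*300+300,(i%2)*400:(i%2)*400+400]=a
cv2.imwrite("pics/c3.png",canvas)
```

```text
0.0187
[0.1447 0.6097 0.4072] [[0.004, 1.0, 0.003], [1.0, -0.004, 0.008], [0.008, 0.003, -1.0]] [66.4 22.  66.9  0.  90.6 66.7] 2.6167Traceback (most recent call last):
  File "<stdin>", line 15, in <module>
  File "<stdin>", line 12, in edges
IndexError: index 28 is out of bounds for axis 0 with size 28
```

```bash
cat > m.py <<'E'
from h import *
s=capture("scene");t=capture("top")
im=t["img"].astype(float).mean(2)
print(im[158:190:1,378].astype(int).tolist());print(im[158:190:1,350].astype(int).tolist()); print(im[172,335:372].astype(int).tolist())
canvas=np.zeros((600,800,3),np.uint8)
for i,(c,x0,y0) in enumerate(((t,150,140),(t,325,135),(s,270,170),(s,130,115))):
    a=crop(c,x0,y0,100,75,4);o=(x0,y0)
    tray(a,c,(.465,.1965,.19),-77.4,'m',(0,255,255),4,o);tray(a,c,(.598,.2255,.178),-77.4,'s',(0,255,0),4,o)
    tray(a,c,(.549,-.237,.245),-1,'l',(0,255,255),4,o)
    box(a,c,(.549,-.198,.215),-1,(-.02,-.13,-.01),(.02,0.005,0),(0,0,255),4,o)
    box(a,c,(.549,-.198,.215),-1,(-.02,0,0),(.02,0.005,0.004),(255,0,255),4,o)
    box(a,c,(.5377,.2149,0),-77.4,(-.09,-.1,0),(.09,.1,.01),(0,0,255),4,o)
    canvas[(i//2)*300:(i//2)*300+300,(i%2)*400:(i%2)*400+400]=a
cv2.imwrite("pics/c3.png",canvas)
E
python3 m.py
```

```text
[58, 57, 57, 57, 55, 86, 187, 231, 235, 236, 235, 235, 235, 235, 236, 235, 235, 236, 235, 236, 236, 235, 235, 230, 150, 99, 91, 90, 91, 90, 88, 90]
[48, 47, 47, 47, 47, 49, 97, 223, 235, 235, 236, 235, 236, 235, 236, 236, 236, 236, 236, 235, 235, 234, 210, 109, 58, 51, 50, 50, 51, 52, 50, 51]
[189, 186, 187, 181, 128, 101, 98, 96, 110, 219, 232, 206, 230, 235, 235, 236, 236, 235, 233, 189, 173, 172, 165, 92, 56, 53, 51, 54, 94, 164, 171, 168, 164, 171, 228, 235, 236]
```

View pics/c3.png

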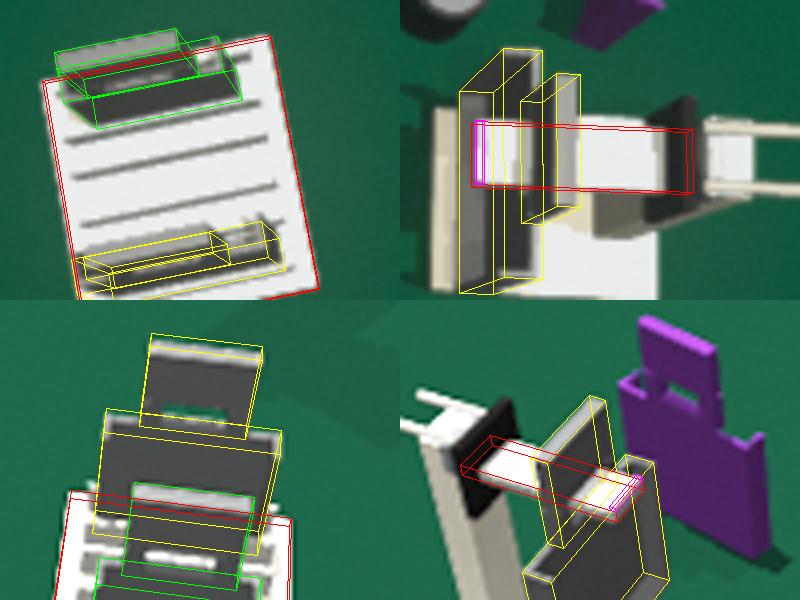

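The overlays now fit: lip inner face at (.549,-.198), large tab at y≈-.236, small at (.598,.2255), medium at (.465,.1965), rack yaw -77.4°. Next I'll carry the open gripper over to the hanger.

{"name": "move_arm", "arguments": {"increments": [[[-0.9, 0.45, 0], [0, 0, 0], 0.36], [[-0.9, 0.45, 0], [0, 0, 0], 0.36], [[-0.9, 0.45, 0], [0, 0, 0], 0.36], [[-0.9, 0.45, 0], [0, 0, 0], 0.36], [[-0.9, 0.45, 0], [0, 0, 0], 0.36], [[-0.9, 0.45, 0], [0, 0, 0], 0.36], [[-0.9, 0.45, 0], [0, 0, 0], 0.36], [[-0.9, 0.45, 0], [0, 0, 0], 0.36], [[-0.9, 0.45, 0], [0, 0, 0], 0.36], [[-0.9, 0.45, 0], [0, 0, 0], 0.36], [[-0.9, 0.45, 0], [0, 0, 0], 0.36], [[-0.9, 0.45, 0], [0, 0, 0], 0.36], [[-0.9, 0.45, 0], [0, 0, 0], 0.36], [[-0.9, 0.45, 0], [0, 0, 0], 0.36], [[-0.9, 0.45, 0], [0, 0, 0], 0.36], [[-0.9, 0.45, 0], [0, 0, 0], 0.36], [[-0.9, 0.45, 0], [0, 0, 0], 0.36], [[-0.9, 0.45, 0], [0, 0, 0], 0.36], [[-0.9, 0.45, 0], [0, 0, 0], 0.36], [[-0.9, 0.45, 0], [0, 0, 0], 0.36]]}}

```text
time_s: 4.48
position: [0.4149, 0.0672, 0.4018]
tcp_rot: [[-0.004, 1.0, -0.002], [1.0, 0.004, 0.0], [0.0, -0.002, -1.0]]
force: [1.0, -0.0, 0.7]
opening: 0.64
grasp_force: 0.0
```

{"name": "move_arm", "arguments": {"increments": [[[-0.9, 0.45, 0], [0, 0, 0], 0.36], [[-0.9, 0.45, 0], [0, 0, 0], 0.36], [[-0.9, 0.45, 0], [0, 0, 0], 0.36], [[-0.9, 0.45, 0], [0, 0, 0], 0.36], [[-0.9, 0.45, 0], [0, 0, 0], 0.36], [[-0.9, 0.45, 0], [0, 0, 0], 0.36], [[-0.9, 0.45, 0], [0, 0, 0], 0.36], [[-0.9, 0.45, 0], [0, 0, 0], 0.36], [[-0.6, 0.3, 0], [0, 0, 0], 0.36], [[-0.4, 0.2, 0], [0, 0, 0], 0.36], [[0, 0, 0], [0, 0, 0], 0.36], [[0, 0, 0], [0, 0, 0], 0.36]]}}

```text
time_s: 5.48
position: [0.538, -0.1768, 0.4016]
tcp_rot: [[-0.002, 1.0, -0.002], [1.0, 0.002, 0.002], [0.002, -0.002, -1.0]]
force: [-0.1, 0.3, -0.7]
opening: 0.642
grasp_force: 0.0
```

{"name": "move_arm", "arguments": {"increments": [[[-0.45, 0.2, 0.4], [0, 0, 0], 0.36], [[-0.45, 0.18, 0.8], [0, 0, 0], 0.36], [[0, 0, 0.9], [0, 0, 0], 0.36], [[0, 0, 0.9], [0, 0, 0], 0.36], [[0, 0, 0.9], [0, 0, 0], 0.36], [[0, 0, 0.9], [0, 0, 0], 0.36], [[0, 0, 0.8], [0, 0, 0], 0.36], [[0, 0, 0.6], [0, 0, 0], 0.36], [[0, 0, 0.4], [0, 0, 0], 0.36], [[0, 0, 0], [0, 0, 0], 0.36], [[0, 0, 0], [0, 0, 0], 0.36]]}}

```text
time_s: 6.4
position: [0.5494, -0.2032, 0.2039]
tcp_rot: [[-0.003, 1.0, -0.002], [1.0, 0.003, 0.001], [0.001, -0.002, -1.0]]
force: [0.7, -0.4, 0.8]
opening: 0.643
grasp_force: 0.0
```

Run:
```python
from h import *
st=read_state();print(st["position"].round(4),st["force"].round(2))
s=capture("scene");t=capture("top")
a=crop(t,315,120,100,150,4);b=crop(s,120,90,100,150,4)
cv2.imwrite("pics/c4.png",np.hstack([a,b]))
```

```text
[ 0.5494 -0.2032  0.2039] [ 0.75 -0.44  0.83]
```

View pics/c4.png

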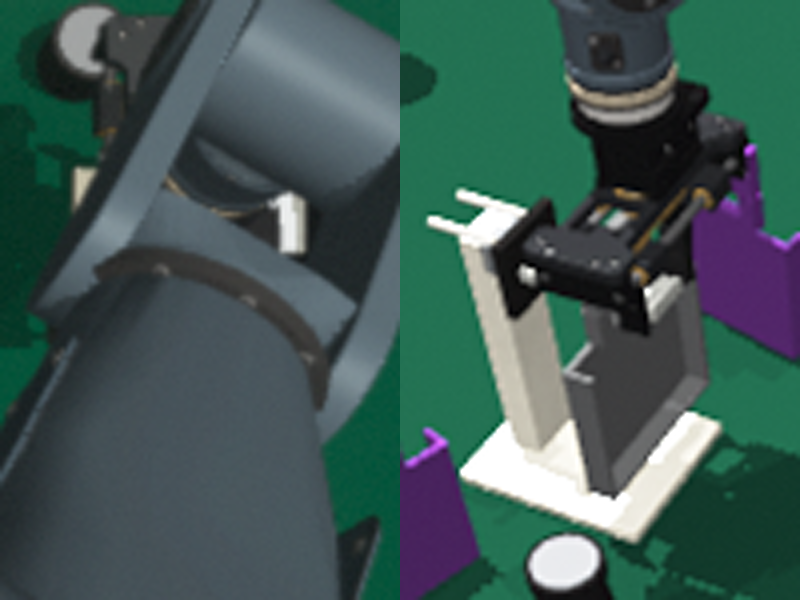

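The fingers straddle the tongue just in front of the large tray's tab (right crop, around (630,300)), clear of the tab. I'll push back now, slowly towards the end.

{"name": "move_arm", "arguments": {"increments": [[[-0.2, 0, 0], [0, 0, 0], 0.36], [[-0.2, 0, 0], [0, 0, 0], 0.36], [[-0.1, 0, 0], [0, 0, 0], 0.36], [[-0.1, 0, 0], [0, 0, 0], 0.36], [[-0.1, 0, 0], [0, 0, 0], 0.36], [[-0.1, 0, 0], [0, 0, 0], 0.36], [[-0.1, 0, 0], [0, 0, 0], 0.36], [[-0.1, 0, 0], [0, 0, 0], 0.36], [[-0.1, 0, 0], [0, 0, 0], 0.36], [[-0.1, 0, 0], [0, 0, 0], 0.36], [[-0.1, 0, 0], [0, 0, 0], 0.36], [[-0.1, 0, 0], [0, 0, 0], 0.36], [[-0.1, 0, 0], [0, 0, 0], 0.36], [[-0.1, 0, 0], [0, 0, 0], 0.36], [[-0.1, 0, 0], [0, 0, 0], 0.36], [[-0.1, 0, 0], [0, 0, 0], 0.36], [[-0.1, 0, 0], [0, 0, 0], 0.36], [[-0.1, 0, 0], [0, 0, 0], 0.36], [[0, 0, 0], [0, 0, 0], 0.36]]}}

```text
time_s: 8.08
position: [0.5502, -0.2651, 0.2045]
tcp_rot: [[-0.001, 1.0, 0.0], [1.0, 0.001, -0.001], [-0.001, 0.0, -1.0]]
force: [-0.9, 0.3, 0.3]
opening: 0.642
grasp_force: 0.0
```

{"name": "move_arm", "arguments": {"increments": [[[-0.07, 0, 0], [0, 0, 0], 0.36], [[-0.07, 0, 0], [0, 0, 0], 0.36], [[-0.07, 0, 0], [0, 0, 0], 0.36], [[-0.07, 0, 0], [0, 0, 0], 0.36], [[0, 0, 0], [0, 0, 0], 0.36]]}}

```text
time_s: 8.5
position: [0.5501, -0.2731, 0.2045]
tcp_rot: [[-0.002, 1.0, 0.0], [1.0, 0.002, -0.0], [-0.0, 0.0, -1.0]]
force: [0.6, -0.3, -0.4]
opening: 0.642
grasp_force: 0.0
```

{"name": "move_arm", "arguments": {"increments": [[[-0.07, 0, 0], [0, 0, 0], 0.36], [[-0.07, 0, 0], [0, 0, 0], 0.36], [[-0.07, 0, 0], [0, 0, 0], 0.36], [[0, 0, 0], [0, 0, 0], 0.36]]}}

```text
time_s: 8.83
position: [0.5502, -0.2795, 0.2046]
tcp_rot: [[-0.002, 1.0, 0.0], [1.0, 0.002, -0.001], [-0.001, 0.0, -1.0]]
force: [-1.0, -0.1, 0.7]
opening: 0.642
grasp_force: 0.0
```

{"name": "move_arm", "arguments": {"increments": [[[-0.07, 0, 0], [0, 0, 0], 0.36], [[-0.07, 0, 0], [0, 0, 0], 0.36], [[-0.07, 0, 0], [0, 0, 0], 0.36], [[0, 0, 0], [0, 0, 0], 0.36]]}}

```text
time_s: 9.17
position: [0.5501, -0.2855, 0.2046]
tcp_rot: [[-0.001, 1.0, 0.0], [1.0, 0.001, 0.0], [0.0, 0.0, -1.0]]
force: [0.1, 1.0, 0.1]
opening: 0.64
grasp_force: 0.4
```

{"name": "move_arm", "arguments": {"increments": [[[-0.07, 0, 0], [0, 0, 0], 0.36], [[-0.07, 0, 0], [0, 0, 0], 0.36], [[0, 0, 0], [0, 0, 0], 0.36]]}}

```text
time_s: 9.42
position: [0.55, -0.2882, 0.2046]
tcp_rot: [[-0.001, 1.0, -0.0], [1.0, 0.001, 0.003], [0.003, -0.0, -1.0]]
force: [-0.8, 4.6, 2.7]
opening: 0.642
grasp_force: 2.4
```

{"name": "move_arm", "arguments": {"increments": [[[-0.04, 0, 0], [0, 0, 0], 0.36], [[0, 0, 0], [0, 0, 0], 0.36], [[0, 0, 0], [0, 0, 0], 0.36]]}}

```text
time_s: 9.67
position: [0.55, -0.2888, 0.2046]
tcp_rot: [[-0.001, 1.0, -0.001], [1.0, 0.001, 0.003], [0.003, -0.001, -1.0]]
force: [0.1, 6.7, 2.4]
opening: 0.639
grasp_force: 3.0
```

Contact is felt: 6.7 N, rising with depth. I'll back off, lift, and go to the medium tray.

{"name": "move_arm", "arguments": {"increments": [[[0.2, 0, 0], [0, 0, 0], 0.36], [[0.5, 0, 0], [0, 0, 0], 0.36], [[0.5, 0, 0], [0, 0, 0], 0.36], [[0.4, 0, -0.3], [0, 0, 0], 0.36], [[0, 0, -0.9], [0, 0, 0], 0.36], [[0, 0, -1], [0, 0, 0], 0.36], [[0, 0, -1], [0, 0, 0], 0.3], [[0, 0, -1], [0, 0, 0], 0.2], [[0.5, 0, -0.5], [0, 0, 0], 0], [[0.9, -0.2, 0], [0, 0, 0], 0], [[1, -0.2, 0], [0, 0, 0], 0], [[1, -0.2, 0], [0, 0, 0], 0], [[1, -0.2, 0], [0, 0, 0], 0], [[1, -0.2, 0], [0, 0, 0], 0], [[1, -0.2, 0], [0, 0, 0], 0], [[1, -0.2, 0], [0, 0, 0], 0], [[1, -0.2, 0], [0, 0, 0], 0], [[1, -0.2, 0], [0, 0, 0], 0], [[1, -0.2, 0], [0, 0, 0], 0], [[1, -0.2, 0], [0, 0, 0], 0]]}}

```text
time_s: 11.33
position: [0.4823, 0.1014, 0.3464]
tcp_rot: [[-0.003, 1.0, 0.001], [1.0, 0.003, -0.0], [-0.0, 0.001, -1.0]]
force: [-0.0, 0.3, 0.4]
opening: 1.001
grasp_force: 0.0
```

{"name": "move_arm", "arguments": {"increments": [[[0.9, -0.2, 0], [0, 0, -0.035], 0], [[0.7, -0.2, 0], [0, 0, -0.035], 0], [[0.4, -0.2, 0], [0, 0, -0.035], 0], [[0, 0, 0], [0, 0, 0], 0], [[0, 0, 0], [0, 0, 0], 0]]}}

```text
time_s: 11.75
position: [0.4615, 0.1585, 0.3461]
tcp_rot: [[-0.221, 0.975, 0.001], [0.975, 0.221, -0.001], [-0.001, 0.001, -1.0]]
force: [-0.2, -0.2, -0.4]
opening: 0.997
grasp_force: 0.0
```

```bash
cat >> h.py <<'E'
def delta(p):
    st=read_state();d=np.array(p)-st["position"]
    print("pos",st["position"].round(4),"t",round(st["time_s"],1),"units",(st["tcp_rot"].T@d/.03).round(2),"yaw of tool y",np.degrees(np.arctan2(st["tcp_rot"][1,1],st["tcp_rot"][0,1])).round(2))
E
python3 -c "
from h import *
delta((.465,.1965,.1713))"
```

```text
pos [0.4615 0.1585 0.3461] t 11.8 units [1.22 0.39 5.83] yaw of tool y 12.75
```

{"name": "move_arm", "arguments": {"increments": [[[0.6, 0.2, 0], [0, 0, 0], 0], [[0.62, 0.19, 0], [0, 0, 0], 0], [[0, 0, 0.8], [0, 0, 0], 0], [[0, 0, 0.9], [0, 0, 0], 0], [[0, 0, 0.9], [0, 0, 0], 0], [[0, 0, 0.9], [0, 0, 0], 0], [[0, 0, 0.9], [0, 0, 0], 0], [[0, 0, 0.8], [0, 0, 0], 0], [[0, 0, 0.63], [0, 0, 0], 0], [[0, 0, 0], [0, 0, 0], 0], [[0, 0, 0], [0, 0, 0], 0.5], [[0, 0, 0], [0, 0, 0], 0.7], [[0, 0, 0], [0, 0, 0], 0.8], [[0, 0, 0], [0, 0, 0], 0.85], [[0, 0, 0], [0, 0, 0], 1], [[0, 0, 0], [0, 0, 0], 1], [[0, 0, 0], [0, 0, 0], 1], [[0, 0, 0], [0, 0, 0], 1]]}}

```text
time_s: 13.25
position: [0.4655, 0.1961, 0.1709]
tcp_rot: [[-0.22, 0.976, 0.0], [0.976, 0.22, 0.0], [-0.0, 0.0, -1.0]]
force: [0.1, 0.6, -1.0]
opening: 0.48
grasp_force: 0.0
```

{"name": "move_arm", "arguments": {"increments": [[[0, 0, 0], [0, 0, 0], 1], [[0, 0, 0], [0, 0, 0], 1], [[0, 0, 0], [0, 0, 0], 1], [[0, 0, 0], [0, 0, 0], 1], [[0, 0, 0], [0, 0, 0], 1], [[0, 0, 0], [0, 0, 0], 1], [[0, 0, 0], [0, 0, 0], 1]]}}

```text
time_s: 13.83
position: [0.4662, 0.1962, 0.1706]
tcp_rot: [[-0.22, 0.975, 0.001], [0.975, 0.22, 0.0], [-0.0, 0.001, -1.0]]
force: [1.5, 0.0, -2.6]
opening: 0.163
grasp_force: 29.9
```

Medium gripped (opening 14 mm). Lift and turn.

{"name": "move_arm", "arguments": {"increments": [[[0, 0, -0.3], [0, 0, 0], 1], [[0, 0, -0.6], [0, 0, 0], 1], [[0, 0, -0.9], [0, 0, 0], 1], [[0, 0, -1], [0, 0, 0], 1], [[0, 0, -1], [0, 0, 0], 1], [[0, 0, -1], [0, 0, 0], 1], [[0, 0, -1], [0, 0, 0], 1], [[0, 0, -1], [0, 0, 0], 1], [[0, 0, -0.7], [0, 0, -0.045], 1], [[0, 0, 0], [0, 0, -0.055], 1], [[0, 0, 0], [0, 0, -0.055], 1], [[0, 0, 0], [0, 0, -0.055], 1], [[0, 0, 0], [0, 0, -0.055], 1], [[0, 0, 0], [0, 0, -0.055], 1], [[0, 0, 0], [0, 0, -0.055], 1], [[0, 0, 0], [0, 0, -0.055], 1], [[0, 0, 0], [0, 0, -0.055], 1], [[0, 0, 0], [0, 0, -0.055], 1], [[0, 0, 0], [0, 0, -0.055], 1], [[0, 0, 0], [0, 0, -0.05], 1]]}}

```text
time_s: 15.5
position: [0.4639, 0.1958, 0.3956]
tcp_rot: [[-1.0, -0.007, -0.003], [-0.007, 1.0, -0.001], [0.003, -0.001, -1.0]]
force: [0.1, -0.5, -1.2]
opening: 0.157
grasp_force: 30.0
```

```bash
python3 -c "
from h import *
delta((.5495,-.135,.38))"
```

```text
pos [0.4639 0.1958 0.3956] t 15.5 units [ -2.78 -11.05   0.52] yaw of tool y 90.41
```

{"name": "move_arm", "arguments": {"increments": [[[-0.2, -0.5, 0], [0, 0, 0.003], 1], [[-0.25, -0.9, 0], [0, 0, 0], 1], [[-0.25, -0.95, 0], [0, 0, 0], 1], [[-0.25, -0.95, 0], [0, 0, 0], 1], [[-0.25, -0.95, 0], [0, 0, 0], 1], [[-0.25, -0.95, 0], [0, 0, 0], 1], [[-0.25, -0.95, 0], [0, 0, 0], 1], [[-0.25, -0.95, 0], [0, 0, 0], 1], [[-0.25, -0.95, 0], [0, 0, 0], 1], [[-0.25, -0.95, 0], [0, 0, 0], 1], [[-0.2, -0.95, 0], [0, 0, 0], 1], [[-0.1, -0.7, 0.2], [0, 0, 0], 1], [[-0.03, -0.3, 0.3], [0, 0, 0], 1], [[0, 0, 0], [0, 0, 0], 1], [[0, 0, 0], [0, 0, 0], 1]]}}

```text
time_s: 16.75
position: [0.5461, -0.1317, 0.3795]
tcp_rot: [[-1.0, 0.005, -0.004], [0.005, 1.0, 0.003], [0.004, 0.003, -1.0]]
force: [-0.6, -0.2, -2.0]
opening: 0.159
grasp_force: 30.0
```

```bash
cat > look.py <<'E'
from h import *
import sys
k,name,off=sys.argv[1],sys.argv[2],float(sys.argv[3])
H={'m':.180,'s':.168}[k]
delta((.5495,-.135,.2346))
st=read_state();p=st["position"];g=p+np.array([0,0,off])
s=capture("scene");t=capture("top")
print("pin scene",[(proj(s,g)-np.array(r["xy"])*[512,384]).round(1) for r in pinpoint(s,{'m':'medium_tab','s':'small_tab'}[k])[:3]])
print("pin top",[(proj(t,g)-np.array(r["xy"])*[512,384]).round(1) for r in pinpoint(t,{'m':'medium_tab','s':'small_tab'}[k])[:3]])
u,v=proj(s,g-[0,0,.08]).astype(int);x0,y0=int(u)-50,int(v)-75
a=crop(s,x0,y0,100,150,4);tray(a,s,g,0,k,(0,255,255),4,(x0,y0))
box(a,s,(.549,-.198,.215),0,(-.02,-.13,-.01),(.02,0.005,0),(0,0,255),4,(x0,y0))
u,v=proj(t,g).astype(int);x1,y1=max(0,int(u)-50),max(0,int(v)-75)
b=crop(t,x1,y1,100,150,4);tray(b,t,g,0,k,(0,255,255),4,(x1,y1));
cv2.imwrite(name,np.hstack([a,b]))
E
python3 look.py m pics/c5.png .0194
```

```text
pos [ 0.5461 -0.1317  0.3795] t 16.8 units [-0.13 -0.13  4.83] yaw of tool y 89.7
pin scene [array([1.3, 0.1])]
pin top [array([-0.2,  0.4])]
```

View pics/c5.png

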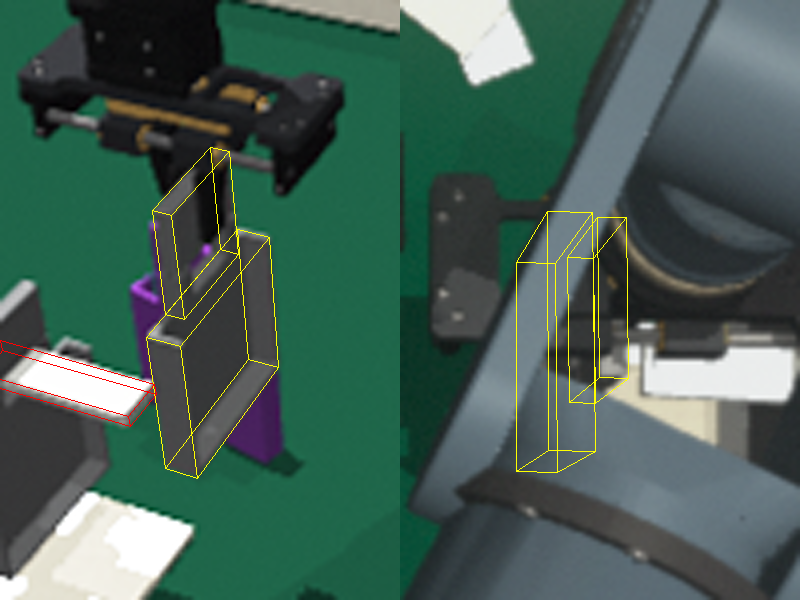

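The overlay fits the held tray to about 1 px (left crop, tab near (190,230)), so the grip is central and straight. I'll lower it to threading height.

{"name": "move_arm", "arguments": {"increments": [[[-0.06, -0.06, 0.5], [0, 0, 0], 1], [[-0.06, -0.06, 0.8], [0, 0, 0], 1], [[0, 0, 0.8], [0, 0, 0], 1], [[0, 0, 0.8], [0, 0, 0], 1], [[0, 0, 0.8], [0, 0, 0], 1], [[0, 0, 0.6], [0, 0, 0], 1], [[0, 0, 0.4], [0, 0, 0], 1], [[0, 0, 0.13], [0, 0, 0], 1], [[0, 0, 0], [0, 0, 0], 1], [[0, 0, 0], [0, 0, 0], 1]]}}

```text
time_s: 17.78
position: [0.5517, -0.1361, 0.2367]
tcp_rot: [[-1.0, 0.004, 0.001], [0.004, 1.0, -0.001], [-0.001, -0.001, -1.0]]
force: [-0.7, -0.0, -1.0]
opening: 0.158
grasp_force: 30.0
```

{"name": "move_arm", "arguments": {"increments": [[[0.06, 0, 0.07], [0, 0, 0], 1], [[0, -0.2, 0], [0, 0, 0], 1], [[0, -0.3, 0], [0, 0, 0], 1], [[0, -0.3, 0], [0, 0, 0], 1], [[0, -0.3, 0], [0, 0, 0], 1], [[0, -0.3, 0], [0, 0, 0], 1], [[0, -0.3, 0], [0, 0, 0], 1], [[0, -0.2, 0], [0, 0, 0], 1], [[0, 0, 0], [0, 0, 0], 1]]}}

```text
time_s: 18.53
position: [0.5492, -0.1953, 0.2336]
tcp_rot: [[-1.0, 0.006, 0.0], [0.006, 1.0, -0.001], [-0.0, -0.001, -1.0]]
force: [-0.0, -0.7, -1.0]
opening: 0.16
grasp_force: 30.0
```

{"name": "move_arm", "arguments": {"increments": [[[0, -0.25, -0.03], [0, 0, 0], 1], [[0, -0.25, 0], [0, 0, 0], 1], [[0, -0.25, 0], [0, 0, 0], 1], [[0, -0.25, 0], [0, 0, 0], 1], [[0, 0, 0], [0, 0, 0], 1], [[0, 0, 0.1], [0, 0, 0], 1], [[0, 0, 0.1], [0, 0, 0], 1], [[0, 0, 0], [0, 0, 0], 1]]}}

```text
time_s: 19.2
position: [0.5483, -0.2227, 0.2276]
tcp_rot: [[-1.0, 0.004, -0.002], [0.004, 1.0, 0.001], [0.002, 0.001, -1.0]]
force: [-0.2, 0.8, -1.7]
opening: 0.16
grasp_force: 30.0
```

{"name": "move_arm", "arguments": {"increments": [[[0, 0, 0.05], [0, 0, 0], 1], [[0, 0, 0.04], [0, 0, 0], 1], [[0, 0, 0], [0, 0, 0], 1]]}}

```text
time_s: 19.45
position: [0.5488, -0.223, 0.2255]
tcp_rot: [[-1.0, 0.004, -0.001], [0.004, 1.0, 0.0], [0.001, 0.0, -1.0]]
force: [-0.4, -0.3, -2.2]
opening: 0.156
grasp_force: 30.0
```

{"name": "move_arm", "arguments": {"increments": [[[0, 0, 0.04], [0, 0, 0], 1], [[0, 0, 0], [0, 0, 0], 1], [[0, 0, 0], [0, 0, 0], 0.8], [[0, 0, 0], [0, 0, 0], 0.75], [[0, 0, 0], [0, 0, 0], 0.7], [[0, 0, 0], [0, 0, 0], 0.65], [[0, 0, 0], [0, 0, 0], 0.65], [[0, 0, 0], [0, 0, 0], 0.65], [[0, 0, 0], [0, 0, 0], 0.65]]}}

```text
time_s: 20.2
position: [0.5489, -0.2234, 0.2246]
tcp_rot: [[-1.0, 0.005, 0.0], [0.005, 1.0, -0.0], [-0.0, -0.0, -1.0]]
force: [0.2, -0.8, -0.0]
opening: 0.347
grasp_force: 0.0
```

{"name": "move_arm", "arguments": {"increments": [[[0, 0, -0.2], [0, 0, 0], 0.65], [[0, 0, -0.6], [0, 0, 0], 0.65], [[0, 0, -0.8], [0, 0, 0], 0.65], [[0, 0, -0.8], [0, 0, 0], 0.65], [[0, 0, -0.8], [0, 0, 0], 0.36], [[0, 0.5, 0], [0, 0, 0], 0.36], [[0, 0.5, 0], [0, 0, 0.05], 0.36], [[0, 0, 0], [0, 0, 0.058], 0.36], [[0, 0, 0], [0, 0, 0.058], 0.36], [[0, 0, 0], [0, 0, 0.058], 0.36], [[0, 0, 0], [0, 0, 0.058], 0.36], [[0, 0, 0], [0, 0, 0.058], 0.36], [[0, 0, 0], [0, 0, 0.058], 0.36], [[0, 0, 0], [0, 0, 0.058], 0.36], [[0, 0, 0], [0, 0, 0.058], 0.36], [[0, 0, 0], [0, 0, 0.058], 0.36], [[0, 0, 0], [0, 0, 0.058], 0.36], [[0, 0, 0], [0, 0, 0.058], 0.36], [[0, 0, 0], [0, 0, 0.058], 0.36], [[0, 0, 0], [0, 0, 0], 0.36]]}}

```text
time_s: 21.87
position: [0.5488, -0.1927, 0.3204]
tcp_rot: [[-0.002, 1.0, -0.001], [1.0, 0.002, 0.001], [0.001, -0.001, -1.0]]
force: [-0.6, -0.4, 0.0]
opening: 0.641
grasp_force: 0.0
```

Run:
```python
from h import *
delta((.5495,-.193,.2045))
s=capture("scene");t=capture("top")
for n,c in(("s",s),("t",t)):
  for l,g in (("medium_tab",(.549,-.223,.245)),("large_tab",(.549,-.301,.245))):
    print(n,l,[(np.round(np.array(r["xy"])*[512,384]-proj(c,g),1).tolist(),round(r["confidence"],2)) for r in pinpoint(c,l)[:4]])
```

```text
pos [ 0.5488 -0.1927  0.3204] t 21.9 units [-0.01  0.03  3.86] yaw of tool y 0.12
s medium_tab [([-1.6, -1.7], 0.85), ([137.4, 95.1], 0.26)]
s large_tab [([-51.7, 51.6], 0.87), ([-3.6, -2.0], 0.86), ([45.5, -18.0], 0.6)]
t medium_tab []
t large_tab [([2.3, -1.4], 0.51)]
```

{"name": "move_arm", "arguments": {"increments": [[[0, 0.02, 0.6], [0, 0, 0], 0.36], [[0, 0, 0.9], [0, 0, 0], 0.36], [[0, 0, 0.9], [0, 0, 0], 0.36], [[0, 0, 0.8], [0, 0, 0], 0.36], [[0, 0, 0.5], [0, 0, 0], 0.36], [[0, 0, 0.16], [0, 0, 0], 0.36], [[0, 0, 0], [0, 0, 0], 0.36], [[-0.2, 0, 0], [0, 0, 0], 0.36], [[-0.15, 0, 0], [0, 0, 0], 0.36], [[-0.1, 0, 0], [0, 0, 0], 0.36], [[-0.1, 0, 0], [0, 0, 0], 0.36], [[-0.1, 0, 0], [0, 0, 0], 0.36], [[-0.1, 0, 0], [0, 0, 0], 0.36], [[-0.1, 0, 0], [0, 0, 0], 0.36], [[-0.1, 0, 0], [0, 0, 0], 0.36], [[-0.1, 0, 0], [0, 0, 0], 0.36], [[-0.1, 0, 0], [0, 0, 0], 0.36], [[-0.1, 0, 0], [0, 0, 0], 0.36], [[-0.1, 0, 0], [0, 0, 0], 0.36], [[0, 0, 0], [0, 0, 0], 0.36]]}}

```text
time_s: 23.83
position: [0.5498, -0.2347, 0.2047]
tcp_rot: [[-0.003, 1.0, 0.0], [1.0, 0.003, -0.001], [-0.001, 0.0, -1.0]]
force: [0.3, 0.0, 0.4]
opening: 0.634
grasp_force: 0.0
```

{"name": "move_arm", "arguments": {"increments": [[[-0.1, 0, 0], [0, 0, 0], 0.36], [[-0.1, 0, 0], [0, 0, 0], 0.36], [[-0.1, 0, 0], [0, 0, 0], 0.36], [[-0.1, 0, 0], [0, 0, 0], 0.36], [[-0.1, 0, 0], [0, 0, 0], 0.36], [[-0.1, 0, 0], [0, 0, 0], 0.36], [[-0.1, 0, 0], [0, 0, 0], 0.36], [[-0.1, 0, 0], [0, 0, 0], 0.36], [[0, 0, 0], [0, 0, 0], 0.36]]}}

```text
time_s: 24.58
position: [0.55, -0.2588, 0.2049]
tcp_rot: [[-0.003, 1.0, 0.0], [1.0, 0.003, -0.001], [-0.001, 0.0, -1.0]]
force: [0.5, 0.6, -0.3]
opening: 0.641
grasp_force: 0.0
```

{"name": "move_arm", "arguments": {"increments": [[[-0.07, 0, 0], [0, 0, 0], 0.36], [[-0.07, 0, 0], [0, 0, 0], 0.36], [[-0.07, 0, 0], [0, 0, 0], 0.36], [[0, 0, 0], [0, 0, 0], 0.36]]}}

```text
time_s: 24.92
position: [0.55, -0.2647, 0.2049]
tcp_rot: [[-0.004, 1.0, 0.0], [1.0, 0.004, -0.001], [-0.001, 0.0, -1.0]]
force: [0.9, 0.5, 0.5]
opening: 0.639
grasp_force: 0.0
```

{"name": "move_arm", "arguments": {"increments": [[[-0.07, 0, 0], [0, 0, 0], 0.36], [[-0.07, 0, 0], [0, 0, 0], 0.36], [[-0.07, 0, 0], [0, 0, 0], 0.36], [[0, 0, 0], [0, 0, 0], 0.36]]}}

```text
time_s: 25.25
position: [0.55, -0.2709, 0.2049]
tcp_rot: [[-0.004, 1.0, 0.0], [1.0, 0.004, -0.0], [-0.0, 0.0, -1.0]]
force: [-0.0, 0.3, 0.3]
opening: 0.639
grasp_force: 0.0
```

{"name": "move_arm", "arguments": {"increments": [[[-0.06, 0, 0], [0, 0, 0], 0.36], [[-0.05, 0, 0], [0, 0, 0], 0.36], [[0, 0, 0], [0, 0, 0], 0.36], [[0, 0, 0], [0, 0, 0], 0.36]]}}

```text
time_s: 25.58
position: [0.5495, -0.2728, 0.2048]
tcp_rot: [[-0.004, 1.0, -0.001], [1.0, 0.004, 0.002], [0.002, -0.001, -1.0]]
force: [-1.2, 4.9, 2.7]
opening: 0.639
grasp_force: 2.3
```

{"name": "move_arm", "arguments": {"increments": [[[-0.03, 0, 0], [0, 0, 0], 0.36], [[0, 0, 0], [0, 0, 0], 0.36], [[0, 0, 0], [0, 0, 0], 0.36]]}}

```text
time_s: 25.83
position: [0.5495, -0.2734, 0.2048]
tcp_rot: [[-0.004, 1.0, -0.001], [1.0, 0.004, 0.002], [0.002, -0.001, -1.0]]
force: [-0.8, 6.2, 3.5]
opening: 0.637
grasp_force: 2.7
```

{"name": "move_arm", "arguments": {"increments": [[[0.2, 0, 0], [0, 0, 0], 0.36], [[0.5, 0, 0], [0, 0, 0], 0.36], [[0.5, 0, 0], [0, 0, 0], 0.36], [[0.4, 0, -0.3], [0, 0, 0], 0.36], [[0, 0, -0.9], [0, 0, 0], 0.36], [[0, 0, -1], [0, 0, 0], 0.36], [[0, 0, -1], [0, 0, 0], 0.3], [[0, 0, -1], [0, 0, 0], 0.2], [[0.5, 0, -0.5], [0, 0, 0], 0], [[0.9, 0.1, 0], [0, 0, 0], 0], [[1, 0.1, 0], [0, 0, 0], 0], [[1, 0.1, 0], [0, 0, 0], 0], [[1, 0.1, 0], [0, 0, 0], 0], [[1, 0.1, 0], [0, 0, 0], 0], [[1, 0.1, 0], [0, 0, 0], 0], [[1, 0.1, 0], [0, 0, 0], 0], [[1, 0.1, 0], [0, 0, 0], 0], [[1, 0.1, 0], [0, 0, 0], 0], [[1, 0.1, 0], [0, 0, 0], 0], [[1, 0.1, 0], [0, 0, 0], 0]]}}

```text
time_s: 27.5
position: [0.5808, 0.118, 0.3467]
tcp_rot: [[-0.005, 1.0, 0.001], [1.0, 0.005, -0.0], [-0.0, 0.001, -1.0]]
force: [0.5, -0.4, 0.7]
opening: 1.001
grasp_force: 0.0
```

{"name": "move_arm", "arguments": {"increments": [[[1, 0.1, 0], [0, 0, -0.02], 0], [[1, 0.1, 0], [0, 0, -0.02], 0], [[0.8, 0.1, 0], [0, 0, -0.035], 0], [[0.3, 0.1, 0], [0, 0, -0.03], 0], [[0, 0, 0], [0, 0, 0], 0], [[0, 0, 0], [0, 0, 0], 0]]}}

```text
time_s: 28.0
position: [0.5877, 0.2101, 0.3463]
tcp_rot: [[-0.223, 0.975, 0.001], [0.975, 0.223, -0.001], [-0.001, 0.0, -1.0]]
force: [-0.2, -0.0, 0.0]
opening: 1.002
grasp_force: 0.0
```

```bash
python3 -c "
from h import *
delta((.598,.2255,.1593))"
```

```text
pos [0.5877 0.2101 0.3463] t 28.0 units [0.43 0.45 6.23] yaw of tool y 12.86
```

{"name": "move_arm", "arguments": {"increments": [[[0.43, 0.45, 0], [0, 0, 0.002], 0], [[0, 0, 0.5], [0, 0, 0], 0], [[0, 0, 0.9], [0, 0, 0], 0], [[0, 0, 0.9], [0, 0, 0], 0], [[0, 0, 0.9], [0, 0, 0], 0], [[0, 0, 0.9], [0, 0, 0], 0], [[0, 0, 0.9], [0, 0, 0], 0.2], [[0, 0, 0.8], [0, 0, 0], 0.3], [[0, 0, 0.43], [0, 0, 0], 0.4], [[0, 0, 0], [0, 0, 0], 0.5], [[0, 0, 0], [0, 0, 0], 0.6], [[0, 0, 0], [0, 0, 0], 0.7], [[0, 0, 0], [0, 0, 0], 1], [[0, 0, 0], [0, 0, 0], 1], [[0, 0, 0], [0, 0, 0], 1], [[0, 0, 0], [0, 0, 0], 1], [[0, 0, 0], [0, 0, 0], 1], [[0, 0, 0], [0, 0, 0], 1], [[0, 0, 0], [0, 0, 0], 1], [[0, 0, 0], [0, 0, 0], 1]]}}

```text
time_s: 29.67
position: [0.5987, 0.2248, 0.1591]
tcp_rot: [[-0.218, 0.976, 0.0], [0.976, 0.218, 0.0], [0.0, 0.0, -1.0]]
force: [-0.7, -0.8, 1.2]
opening: 0.158
grasp_force: 30.0
```

{"name": "move_arm", "arguments": {"increments": [[[0, 0, 0], [0, 0, 0], 1], [[0, 0, 0], [0, 0, 0], 1], [[0, 0, 0], [0, 0, 0], 1]]}}

```text
time_s: 29.92
position: [0.5987, 0.2248, 0.1591]
tcp_rot: [[-0.218, 0.976, 0.0], [0.976, 0.218, 0.0], [0.0, 0.0, -1.0]]
force: [-0.3, 0.4, 1.9]
opening: 0.158
grasp_force: 30.0
```

{"name": "move_arm", "arguments": {"increments": [[[0, 0, -0.3], [0, 0, 0], 1], [[0, 0, -0.6], [0, 0, 0], 1], [[0, 0, -0.9], [0, 0, 0], 1], [[0, 0, -1], [0, 0, 0], 1], [[0, 0, -1], [0, 0, 0], 1], [[0, 0, -1], [0, 0, 0], 1], [[0, 0, -1], [0, 0, 0], 1], [[0, 0, -1], [0, 0, 0], 1], [[0, 0, -0.7], [0, 0, -0.045], 1], [[0, 0, 0], [0, 0, -0.055], 1], [[0, 0, 0], [0, 0, -0.055], 1], [[0, 0, 0], [0, 0, -0.055], 1], [[0, 0, 0], [0, 0, -0.055], 1], [[0, 0, 0], [0, 0, -0.055], 1], [[0, 0, 0], [0, 0, -0.055], 1], [[0, 0, 0], [0, 0, -0.055], 1], [[0, 0, 0], [0, 0, -0.055], 1], [[0, 0, 0], [0, 0, -0.055], 1], [[0, 0, 0], [0, 0, -0.055], 1], [[0, 0, 0], [0, 0, -0.05], 1]]}}

```text
time_s: 31.58
position: [0.5983, 0.2245, 0.384]
tcp_rot: [[-1.0, -0.005, -0.001], [-0.005, 1.0, -0.0], [0.001, -0.0, -1.0]]
force: [-0.4, -0.3, -1.5]
opening: 0.157
grasp_force: 30.0
```

```bash
python3 -c "
from h import *
delta((.5495,-.135,.37))"
```

```text
pos [0.5983 0.2245 0.384 ] t 31.6 units [  1.69 -11.98   0.47] yaw of tool y 90.3
```

{"name": "move_arm", "arguments": {"increments": [[[0.1, -0.5, 0], [0, 0, 0.002], 1], [[0.15, -0.9, 0], [0, 0, 0], 1], [[0.15, -0.95, 0], [0, 0, 0], 1], [[0.15, -0.95, 0], [0, 0, 0], 1], [[0.15, -0.95, 0], [0, 0, 0], 1], [[0.15, -0.95, 0], [0, 0, 0], 1], [[0.15, -0.95, 0], [0, 0, 0], 1], [[0.15, -0.95, 0], [0, 0, 0], 1], [[0.15, -0.95, 0], [0, 0, 0], 1], [[0.15, -0.95, 0], [0, 0, 0], 1], [[0.15, -0.95, 0], [0, 0, 0], 1], [[0.15, -0.95, 0.1], [0, 0, 0], 1], [[0.1, -0.7, 0.2], [0, 0, 0], 1], [[0, -0.35, 0.2], [0, 0, 0], 1], [[0, 0, 0], [0, 0, 0], 1], [[0, 0, 0], [0, 0, 0], 1], [[0, 0, 0], [0, 0, 0], 1]]}}

```text
time_s: 33.0
position: [0.5416, -0.1326, 0.3691]
tcp_rot: [[-1.0, 0.004, -0.0], [0.004, 1.0, 0.001], [0.0, 0.001, -1.0]]
force: [-0.3, 0.4, -0.6]
opening: 0.163
grasp_force: 30.0
```

```bash
python3 look.py s pics/c6.png .0189
```

```text
pos [ 0.5416 -0.1326  0.3691] t 33.0 units [-0.27 -0.08  4.48] yaw of tool y 89.75
pin scene [array([-192. , -119.1]), array([-0.9,  0.4])]
pin top [array([226.1,  -3. ]), array([-1.2, -1.2])]
```

View pics/c6.png

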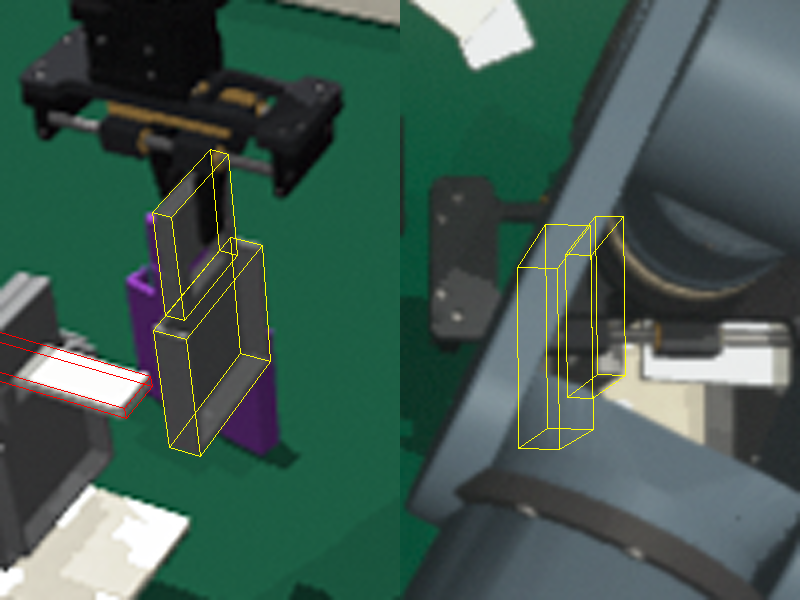

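The small tray is held straight, and its overlay matches to about 1 px. The medium is nested against the large at left, around (30,290). Lower to threading height.

{"name": "move_arm", "arguments": {"increments": [[[-0.13, -0.04, 0.5], [0, 0, 0], 1], [[-0.12, -0.04, 0.8], [0, 0, 0], 1], [[0, 0, 0.8], [0, 0, 0], 1], [[0, 0, 0.8], [0, 0, 0], 1], [[0, 0, 0.7], [0, 0, 0], 1], [[0, 0, 0.5], [0, 0, 0], 1], [[0, 0, 0.37], [0, 0, 0], 1], [[0, 0, 0], [0, 0, 0], 1], [[0, 0, 0], [0, 0, 0], 1], [[0, 0, 0], [0, 0, 0], 1]]}}

```text
time_s: 34.03
position: [0.5499, -0.1359, 0.2358]
tcp_rot: [[-1.0, 0.004, 0.002], [0.004, 1.0, -0.001], [-0.002, -0.001, -1.0]]
force: [-0.4, 0.6, -0.3]
opening: 0.156
grasp_force: 30.0
```

{"name": "move_arm", "arguments": {"increments": [[[0, -0.2, 0.02], [0, 0, 0], 1], [[0, -0.3, 0], [0, 0, 0], 1], [[0, -0.3, 0], [0, 0, 0], 1], [[0, -0.3, 0], [0, 0, 0], 1], [[0, -0.3, 0], [0, 0, 0], 1], [[0, -0.3, 0], [0, 0, 0], 1], [[0, -0.2, 0], [0, 0, 0], 1], [[0, 0, 0], [0, 0, 0], 1]]}}

```text
time_s: 34.7
position: [0.549, -0.1949, 0.2342]
tcp_rot: [[-1.0, 0.006, 0.0], [0.006, 1.0, -0.001], [-0.0, -0.001, -1.0]]
force: [0.0, 0.4, 0.1]
opening: 0.156
grasp_force: 30.0
```

{"name": "move_arm", "arguments": {"increments": [[[0, -0.25, 0], [0, 0, 0], 1], [[0, -0.25, 0], [0, 0, 0], 1], [[0, -0.25, 0], [0, 0, 0], 1], [[0, -0.25, 0], [0, 0, 0], 1], [[0, 0, 0], [0, 0, 0], 1], [[0, 0, 0.1], [0, 0, 0], 1], [[0, 0, 0.1], [0, 0, 0], 1], [[0, 0, 0], [0, 0, 0], 1]]}}

```text
time_s: 35.37
position: [0.5481, -0.2224, 0.2273]
tcp_rot: [[-1.0, 0.004, -0.002], [0.004, 1.0, 0.001], [0.002, 0.001, -1.0]]
force: [-0.4, -1.2, -0.8]
opening: 0.16
grasp_force: 30.0
```

{"name": "move_arm", "arguments": {"increments": [[[0, 0, 0.05], [0, 0, 0], 1], [[0, 0, 0.03], [0, 0, 0], 1], [[0, 0, 0], [0, 0, 0], 1], [[0, 0, 0], [0, 0, 0], 0.8], [[0, 0, 0], [0, 0, 0], 0.75], [[0, 0, 0], [0, 0, 0], 0.7], [[0, 0, 0], [0, 0, 0], 0.65], [[0, 0, 0], [0, 0, 0], 0.65], [[0, 0, 0], [0, 0, 0], 0.65], [[0, 0, 0], [0, 0, 0], 0.65]]}}

```text
time_s: 36.2
position: [0.5487, -0.223, 0.2258]
tcp_rot: [[-1.0, 0.005, 0.0], [0.005, 1.0, -0.0], [-0.0, -0.0, -1.0]]
force: [0.4, -0.5, 0.6]
opening: 0.347
grasp_force: 0.0
```

{"name": "move_arm", "arguments": {"increments": [[[0, 0, -0.2], [0, 0, 0], 0.65], [[0, 0, -0.6], [0, 0, 0], 0.65], [[0, 0, -0.8], [0, 0, 0], 0.65], [[0, 0, -0.8], [0, 0, 0], 0.65], [[0, 0, -0.8], [0, 0, 0], 0.36], [[0, 0.5, 0], [0, 0, 0], 0.36], [[0, 0.5, 0], [0, 0, 0.05], 0.36], [[0, 0, 0], [0, 0, 0.058], 0.36], [[0, 0, 0], [0, 0, 0.058], 0.36], [[0, 0, 0], [0, 0, 0.058], 0.36], [[0, 0, 0], [0, 0, 0.058], 0.36], [[0, 0, 0], [0, 0, 0.058], 0.36], [[0, 0, 0], [0, 0, 0.058], 0.36], [[0, 0, 0], [0, 0, 0.058], 0.36], [[0, 0, 0], [0, 0, 0.058], 0.36], [[0, 0, 0], [0, 0, 0.058], 0.36], [[0, 0, 0], [0, 0, 0.058], 0.36], [[0, 0, 0], [0, 0, 0.058], 0.36], [[0, 0, 0], [0, 0, 0.058], 0.36], [[0, 0, 0], [0, 0, 0], 0.36]]}}

```text
time_s: 37.87
position: [0.5486, -0.1924, 0.3216]
tcp_rot: [[-0.002, 1.0, -0.001], [1.0, 0.002, 0.001], [0.001, -0.001, -1.0]]
force: [-0.3, -0.0, -0.0]
opening: 0.64
grasp_force: 0.0
```

Run:
```python
from h import *
delta((.5495,-.193,.2045))
s=capture("scene")
for l,g in (("small_tab",(.549,-.222,.245)),("medium_tab",(.549,-.288,.245)),("large_tab",(.549,-.301,.245))):
    print(l,[(np.round(np.array(r["xy"])*[512,384]-proj(s,g),1).tolist(),round(r["confidence"],2)) for r in pinpoint(s,l)[:4]])
```

```text
pos [ 0.5486 -0.1924  0.3216] t 37.9 units [-0.02  0.03  3.9 ] yaw of tool y 0.12
small_tab [([-1.6, 4.2], 0.95), ([215.5, 83.9], 0.93), ([-14.6, 40.2], 0.19), ([108.0, 143.9], 0.18)]
medium_tab [([28.7, 15.7], 0.74), ([-0.4, -2.9], 0.69)]
large_tab [([-3.1, -1.7], 0.67), ([-53.1, 48.3], 0.59), ([45.1, -15.4], 0.56), ([0.6, -0.4], 0.47)]
```

{"name": "move_arm", "arguments": {"increments": [[[0, 0.02, 0.6], [0, 0, 0], 0.36], [[0, 0, 0.9], [0, 0, 0], 0.36], [[0, 0, 0.9], [0, 0, 0], 0.36], [[0, 0, 0.8], [0, 0, 0], 0.36], [[0, 0, 0.5], [0, 0, 0], 0.36], [[0, 0, 0.2], [0, 0, 0], 0.36], [[0, 0, 0], [0, 0, 0], 0.36], [[-0.2, 0, 0], [0, 0, 0], 0.36], [[-0.15, 0, 0], [0, 0, 0], 0.36], [[-0.1, 0, 0], [0, 0, 0], 0.36], [[-0.1, 0, 0], [0, 0, 0], 0.36], [[-0.1, 0, 0], [0, 0, 0], 0.36], [[-0.1, 0, 0], [0, 0, 0], 0.36], [[-0.1, 0, 0], [0, 0, 0], 0.36], [[-0.1, 0, 0], [0, 0, 0], 0.36], [[-0.1, 0, 0], [0, 0, 0], 0.36], [[-0.1, 0, 0], [0, 0, 0], 0.36], [[-0.1, 0, 0], [0, 0, 0], 0.36], [[-0.1, 0, 0], [0, 0, 0], 0.36], [[0, 0, 0], [0, 0, 0], 0.36]]}}

```text
time_s: 39.73
position: [0.5497, -0.2343, 0.2048]
tcp_rot: [[-0.003, 1.0, 0.0], [1.0, 0.003, -0.001], [-0.001, 0.0, -1.0]]
force: [-0.3, 0.8, -0.4]
opening: 0.64
grasp_force: 0.0
```

{"name": "move_arm", "arguments": {"increments": [[[-0.1, 0, 0], [0, 0, 0], 0.36], [[-0.1, 0, 0], [0, 0, 0], 0.36], [[-0.1, 0, 0], [0, 0, 0], 0.36], [[-0.1, 0, 0], [0, 0, 0], 0.36], [[-0.07, 0, 0], [0, 0, 0], 0.36], [[0, 0, 0], [0, 0, 0], 0.36]]}}

```text
time_s: 40.23
position: [0.5497, -0.2483, 0.2048]
tcp_rot: [[-0.003, 1.0, 0.0], [1.0, 0.003, -0.0], [-0.0, 0.0, -1.0]]
force: [-1.4, 0.2, -0.5]
opening: 0.641
grasp_force: 0.0
```

{"name": "move_arm", "arguments": {"increments": [[[-0.07, 0, 0], [0, 0, 0], 0.36], [[-0.07, 0, 0], [0, 0, 0], 0.36], [[-0.07, 0, 0], [0, 0, 0], 0.36], [[0, 0, 0], [0, 0, 0], 0.36]]}}

```text
time_s: 40.57
position: [0.5498, -0.2544, 0.2049]
tcp_rot: [[-0.004, 1.0, 0.0], [1.0, 0.004, -0.0], [-0.0, 0.0, -1.0]]
force: [0.4, -0.2, 0.1]
opening: 0.638
grasp_force: 0.0
```

{"name": "move_arm", "arguments": {"increments": [[[-0.07, 0, 0], [0, 0, 0], 0.36], [[-0.07, 0, 0], [0, 0, 0], 0.36], [[0, 0, 0], [0, 0, 0], 0.36], [[0, 0, 0], [0, 0, 0], 0.36]]}}

```text
time_s: 40.9
position: [0.5495, -0.2579, 0.2049]
tcp_rot: [[-0.004, 1.0, -0.0], [1.0, 0.004, 0.001], [0.001, -0.0, -1.0]]
force: [-0.2, 1.3, 1.2]
opening: 0.638
grasp_force: 0.8
```

{"name": "move_arm", "arguments": {"increments": [[[-0.08, 0, 0], [0, 0, 0], 0.36], [[-0.04, 0, 0], [0, 0, 0], 0.36], [[0, 0, 0], [0, 0, 0], 0.36], [[0, 0, 0], [0, 0, 0], 0.36]]}}

```text
time_s: 41.23
position: [0.5491, -0.2598, 0.2048]
tcp_rot: [[-0.003, 1.0, -0.002], [1.0, 0.003, 0.004], [0.004, -0.002, -1.0]]
force: [-0.6, 5.2, 2.4]
opening: 0.643
grasp_force: 2.8
```

Small tray felt home (5.2 N). I'll back off gently and clear the view.

{"name": "move_arm", "arguments": {"increments": [[[0.03, 0, 0], [0, 0, 0], 0.36], [[0.03, 0, 0], [0, 0, 0], 0.36], [[0.03, 0, 0], [0, 0, 0], 0.36], [[0.03, 0, 0], [0, 0, 0], 0.36], [[0.05, 0, 0], [0, 0, 0], 0.36], [[0.1, 0, 0], [0, 0, 0], 0.36], [[0.4, 0, 0], [0, 0, 0], 0.36], [[0.5, 0, 0], [0, 0, 0], 0.36], [[0.3, 0, -0.3], [0, 0, 0], 0.36], [[0, 0, -0.9], [0, 0, 0], 0.36], [[0, 0, -1], [0, 0, 0], 0.36], [[0, 0, -1], [0, 0, 0], 0.36], [[0, 0, -1], [0, 0, 0], 0.36], [[0.8, 0, -0.5], [0, 0, 0], 0.36], [[1, 0, 0], [0, 0, 0], 0.36], [[1, 0, 0], [0, 0, 0], 0.36], [[1, 0, 0], [0, 0, 0], 0.36], [[1, 0, 0], [0, 0, 0], 0.36], [[1, 0, 0], [0, 0, 0], 0.36], [[0.8, 0, 0], [0, 0, 0], 0.36]]}}

```text
time_s: 42.9
position: [0.5479, -0.0163, 0.3467]
tcp_rot: [[-0.006, 1.0, 0.001], [1.0, 0.006, 0.0], [0.0, 0.001, -1.0]]
force: [-0.3, -0.4, -0.7]
opening: 0.637
grasp_force: 0.0
```

{"name": "move_arm", "arguments": {"increments": [[[1, 0, 0], [0, 0, 0], 0.36], [[1, 0, 0], [0, 0, 0], 0.36], [[1, 0, 0], [0, 0, 0], 0.36], [[1, 0, 0], [0, 0, 0], 0.36], [[0, 0, 0], [0, 0, 0], 0.36], [[0, 0, 0], [0, 0, 0], 0.36]]}}

```text
time_s: 43.4
position: [0.5474, 0.1026, 0.3465]
tcp_rot: [[-0.008, 1.0, 0.001], [1.0, 0.008, -0.0], [-0.0, 0.001, -1.0]]
force: [-0.6, -1.0, 0.2]
opening: 0.643
grasp_force: 0.0
```

Run:
```python
from h import *
s=capture("scene");t=capture("top")
a=crop(s,120,90,100,150,4);b=crop(t,325,100,100,150,4)
cv2.imwrite("pics/c7.png",np.hstack([a,b]))
```

```text
(no output)
```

View pics/c7.png

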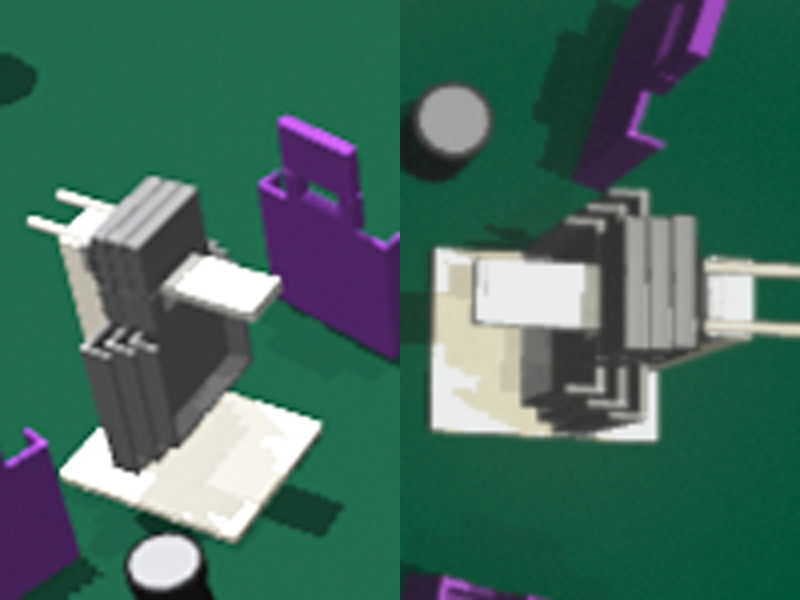

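All three hang straight and nested, tab to tab. In the top crop the tabs span (625–697), about 43 mm, against 42 mm for touching.

```bash
python3 -c "
from rig import *
print(hand_in())"
```

```text
the job is handed in; nothing more can be done
None
```

I handed the job in at about 43.5 s. The large tray was pushed to the stop pad (6.7 N). The medium and then the small tray were hung and pressed home (6.2 N and 5.2 N). All three hung straight with tabs touching in the last picture, and the arm came nowhere near the mouse, mug or loupe; the hand-in call returned no verdict.

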